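# Turn the vial carousel to the arrow

## Task

Bring the green-capped vial round to the yellow arrow: turn the carousel by gently pushing its steel arms with a fingertip until that vial stands squarely in front of the arrow, and leave it there at rest. Do not grip the arms, do not touch or lift any vial, and leave everything else on the desk where it is.

Things in the scene. Friction and masses are not known exactly. Their poses are not given: they have to be found in the camera images.
- base: Fixed grey round base of the vial carousel, 196 mm across and 16 mm high, on the desk. Origin: on the turning axis, on the desk surface. Its own -x points along a flat tongue (50 mm wide, 12 mm high, reaching 138 mm from the axis) that bears the yellow arrow; the arrow points at the hub. The carousel's place and turn on the desk vary.
- pickup_spot (a point): Where the centre of the underside of the green-capped vial belongs: on the line from the axis through the yellow arrow, 60 mm from the axis, 28 mm above the desk.
- carousel: White disc, 170 mm across, top 28 mm above the desk, turning either way, over a full turn, about the vertical axis. Friction 0.12 N m: it stays where it is left, no detents. Four round pockets (43 mm outside, 36 inside, walls 14 high), centres 60 mm from the axis, at 45, 135, 225 and 315 degrees from its own x. Origin: on the axis, at desk height.
- push_arms: Black hub (34 mm across, top 64 mm above the desk) with four level steel arms, fixed to the disc, pointing along its own +x, +y, -x, -y, midway between the pockets. Each is a 10 mm round bar, centre line 46 mm above the desk, ending in an 18 mm black ball 128 mm from the axis. Beyond 98 mm only the desk or the tongue lies below. Origin: on the axis, at desk height; z up.
- vial_green: Amber vial with a white paper label and a green cap, loose in one pocket of the carousel (which pocket varies). 31 mm across, 48 mm high, about 40 g; stands on the disc, its top 76 mm above the desk. Origin: centre of its underside; z up along the vial. This is the vial to bring to the arrow.
- vial_red: Amber vial with a white paper label and a red cap, loose in one pocket of the carousel (which pocket varies). 31 mm across, 48 mm high, about 40 g; stands on the disc, its top 76 mm above the desk. Origin: centre of its underside; z up along the vial.
- vial_blue: Amber vial with a white paper label and a blue cap, loose in one pocket of the carousel (which pocket varies). 31 mm across, 48 mm high, about 40 g; stands on the disc, its top 76 mm above the desk. Origin: centre of its underside; z up along the vial.
- vial_white: Amber vial with a white paper label and a white cap, loose in one pocket of the carousel (which pocket varies). 31 mm across, 48 mm high, about 40 g; stands on the disc, its top 76 mm above the desk. Origin: centre of its underside; z up along the vial.
- ink_pad: red and black ink pad, 75x113x17 mm, a bystander standing loose on the desk. Origin: centre of its underside.
- rubber_stamp: brown rubber stamp, 27x55x76 mm, a bystander standing loose on the desk. Origin: centre of its underside.
- tape_dispenser: green tape dispenser, 150x38x86 mm, a bystander standing loose on the desk. Origin: centre of its underside.
- label_roll: small white label roll, 72x72x42 mm, a bystander standing loose on the desk. Origin: centre of its underside.
- label_roll_big: large white label roll, 92x92x60 mm, a bystander standing loose on the desk. Origin: centre of its underside.
- mug: green mug, 86x118x96 mm, a bystander standing loose on the desk. Origin: centre of its underside.
- spray_bottle: white pump bottle, 52x81x178 mm, a bystander standing loose on the desk. Origin: centre of its underside.
Things that resemble listed ones, but are neither listed nor needed, are in the scene too. What is shaped like the vial_white but black or pink is not meant.

How it is judged:
On the way:
1. a finger pushes one of the carousel's arms (contact force between the fingers and push_arms above 0.3 N), for 0.1 s.
At the end, for the whole second after the job is handed in: The green-capped vial stands within 12 mm of the pickup spot in front of the yellow arrow; all four vials stand upright (within 0.15 rad) at rest in pockets of the carousel (horizontal distance between vial_green and pickup_spot below 0.012 m and angle between each of vial_green, vial_red, vial_blue, vial_white's own z axis and vertical below 0.15 rad and z of each of vial_green, vial_red, vial_blue, vial_white in the frame of carousel below 0.034 m and horizontal distance between vial_green and base between 0.052 and 0.068 m and linear speed of each of vial_green, vial_red, vial_blue, vial_white below 0.01 m/s and horizontal distance between vial_red and base between 0.052 and 0.068 m and horizontal distance between vial_blue and base between 0.052 and 0.068 m and horizontal distance between vial_white and base between 0.052 and 0.068 m); the robot touches nothing.
It fails at once if a vial is touched by the robot (contact force between any of vial_green, vial_red, vial_blue, vial_white and the fingers above 0.5 N or contact force between any of vial_green, vial_red, vial_blue, vial_white and the arm above 0.5 N).
It fails at once if a vial is lifted or tipped out of its pocket (z of any of vial_green, vial_red, vial_blue, vial_white in the frame of carousel above 0.04 m or angle between any of vial_green, vial_red, vial_blue, vial_white's own z axis and vertical above 0.4 rad).
It fails at once if an arm of the carousel is gripped or pushed hard (over 20 N) (contact force between the fingers and push_arms above 20 N).
It fails at once if a bystander is moved more than 15 mm (distance of any of ink_pad, rubber_stamp, tape_dispenser, label_roll, label_roll_big, mug, spray_bottle from where it was at the start of the episode above 0.015 m).
It also fails if it takes over 67 s, if anything falls off the work surface, if the arm or the gripper's body presses on something with over 40 N, if the wrist force passes 120 N, or if a joint passes its speed limit or range.

## Robot

A 6-joint arm with a two-finger parallel gripper is mounted at the origin on a cart in front of the work surface, level with it; the furniture and walls round the work are solid. World frame = base frame: x ahead of the robot, y to its left, z up, the work surface at z = 0. Lengths are in m, angles in rad, forces in N, time in s.
With the tool pointing down it reaches from about 0.25 to 0.775 m from the base axis. Payload 4 kg.
Tool frame: the origin (TCP) lies midway between the tips of the shut fingers; the grasp point (between the pads) lies 19 mm behind it (robot.tcp_to_grasp is the z of the grasp point in the tool frame, in m); z points along the fingers, y is the line along which they close (so a half turn about z gives the same grasp; the last joint's range is limited). The gripper opens to 94 mm and grips with 3 to 60 N. Pads are 16 mm wide; open, the fingers measure 119 mm over their backs; the gripper's body (75 mm by 177 mm) begins 78 mm behind the grasp point.
Start: joints at [-1.242, 0.087, 1.371, -0, 1.684, -0.103], TCP at [0.23, -0.5, 0.176] pointing down, gripper open.
Joint ranges: [-3.1, 3.1], [-0.76, 2.03], [0.27, 2.55], [-1.08, 4.22], [0.17, 2.65], [-2.57, 2.57]. Speed limits (rad/s): [2.79, 2.79, 3.14, 3.14, 3.14, 3.14].

## Interface

Orientations are given as [roll, pitch, yaw] about the fixed x, y, z axes, in that order (R = Rz(yaw) Ry(pitch) Rx(roll)).
In Python, from bench import robot gives the robot as it stands. The module is installed in compiled form; this text tells all that it offers.
- The arm moves only by the tool move_arm, never from a script. Its argument "motion" is one flat list of numbers, 7 for each row, row after row: the turn, a rotation vector about the tool's x, y, z in units of 45 degrees (1.0 is 45 degrees), then the shift along the tool's x, y, z in units of 100 mm (1.0 is 100 mm), then the opening, from 0 (shut) to 1 (fully open). A call has 1 to 12 rows; each row shifts and turns the commanded pose from where the row before left it, along the tool's axes as they then stand; what a row does not reach is not made up. A row lasts 1/12 s, in which the tool goes at most 41.7 mm and 7.16 degrees, less where a joint would pass 70% of its speed; a pose out of reach is approached as far as the arm can. A call with a number of a shift or a turn outside -1 to 1 is refused whole. A call with a gripper value outside its range is refused whole. The fingers move at their own pace and stop on an object; the grip force is fixed at half the most. Time passes only in rows, so rows that do not move let the fingers close. It gives the time, the measured TCP pose, the force, the opening and the grip force at its end, in the units of the state.
- robot.get_obs(): the state, without advancing time (a new reading comes with each control period).
- robot.snapshot(name): name is "side" or "top"; returns the picture (384x512x3 uint8, red, green, blue); there is no depth.
- robot.get_calibration(name): a dict with "fx", "fy", "cx", "cy" (pixels), "R" (3x3) and "t" (3): a world point X has camera coordinates R X + t. Camera axes: x right, y down, z forward; pixel columns grow to the right and rows downward; lengths in m; the calibration is good to about 2 mm. A picture is of the moment at which its call begins. get_calibration takes no time and is no camera call.
- robot.close_job(): hands the job in; it is judged then, once.
The state is a dict: "time": time; "joint_positions": joint angles; "qvel": joint speeds; "joint_torque": joint torques, N m; "tool_pos": TCP position; "ee_rot": TCP orientation; "wrist_force": force on the tool from outside, world axes, zero at the start; "wrist_torque": the same for the moment, N m; "width": finger opening in m; "finger_force": force on a finger pad.
Only numpy, scipy, OpenCV 4.12 (cv2) and the standard library are available. Lean on these libraries where they do the work, as an engineer would, in place of code of your own. Each camera call takes 0.05 s, during which the arm holds its last target. There are 200 camera calls.

## Working session

There is one attempt and no reset: what is moved stays moved. The work goes in short steps, Python scripts to look and compute and a tool call to move; the robot and the scene stay as the last step left them, time stands still between calls to the robot, and variables do not carry over. Pictures are saved under pics/ and viewed, at most 10 in all, crops included, and the job is handed in when it is done.

Besides the shell and the picture viewer there is one more tool, called as name(argument=value, ...), one argument or row to a line, values as JSON. move_arm: Moves the arm, as the interface text tells. Shifts and turns lie within -1 to 1; 1 stands for 100 mm of shift or 45 degrees of turn. Its arguments: {"type":"object","properties":{"motion":{"type":"array","items":{"type":"number"}}},"required":["motion"]}

```bash
mkdir -p pics; cat > h.py <<'E'
import numpy as np, cv2
from bench import robot
def snap(n,f):
    im=robot.snapshot(n); cv2.imwrite('pics/'+f,im[:,:,::-1]); return im
def ray(n,u,v,z):
    c=robot.get_calibration(n); R=np.array(c['R']);t=np.array(c['t'])
    o=-R.T@t; d=R.T@np.array([(u-c['cx'])/c['fx'],(v-c['cy'])/c['fy'],1])
    return o+d*(z-o[2])/d[2]
def proj(n,X):
    c=robot.get_calibration(n); p=np.array(c['R'])@X+np.array(c['t'])
    return c['fx']*p[0]/p[2]+c['cx'],c['fy']*p[1]/p[2]+c['cy']
E
python3 - <<'E'
from h import *
a=snap('top','t0.png');b=snap('side','s0.png')
o=robot.get_obs();print(o['tool_pos'],o['ee_rot'],o['time'],o['width'])
hsv=cv2.cvtColor(a,cv2.COLOR_RGB2HSV)
for nm,lo,hi in [('g',(40,90,50),(85,255,255)),('y',(20,120,120),(35,255,255)),('r',(0,150,80),(8,255,255)),('b',(100,120,60),(125,255,255))]:
    m=cv2.inRange(hsv,lo,hi);n,l,s,c=cv2.connectedComponentsWithStats(m)
    for i in range(1,n):
        if s[i,4]>25: print(nm,s[i],c[i].round(1),ray('top',*c[i],.076).round(3),ray('top',*c[i],.012).round(3))
E
```

```text
[ 0.2300056  -0.49899365  0.17515679] [-3.13965793e+00 -1.84507881e-04  4.31821565e-01] 0.1 0.09412702554187263
g [227 199   9   8  63] [231.3 202.5] [ 0.527 -0.012  0.076] [ 0.531 -0.01   0.012]
y [217 215   7   9  28] [219.9 218. ] [0.477 0.026 0.076] [0.479 0.029 0.012]
y [ 66 260  32  24  91] [ 84.6 272.7] [0.31  0.462 0.076] [0.304 0.484 0.012]
r [225 163   9   8  58] [229.  166.4] [ 0.646 -0.006  0.076] [ 0.655 -0.004  0.012]
r [169 237  35  26 604] [186.  249.8] [0.376 0.137 0.076] [0.373 0.145 0.012]
r [ 82 250   9   7  28] [ 86.  253.5] [0.371 0.458 0.076] [0.368 0.481 0.012]
r [120 265  21  22 212] [130.9 274.6] [0.301 0.314 0.076] [0.295 0.33  0.012]
b [ 381   47  120  111 4528] [435.5 105. ] [ 0.842 -0.701  0.076] [ 0.859 -0.73   0.012]
b [244 179   9   9  63] [248.2 183. ] [ 0.59  -0.069  0.076] [ 0.596 -0.069  0.012]
b [ 74 255  34  20  63] [ 90.5 264.6] [0.335 0.443 0.076] [0.331 0.465 0.012]
```

View pics/t0.png

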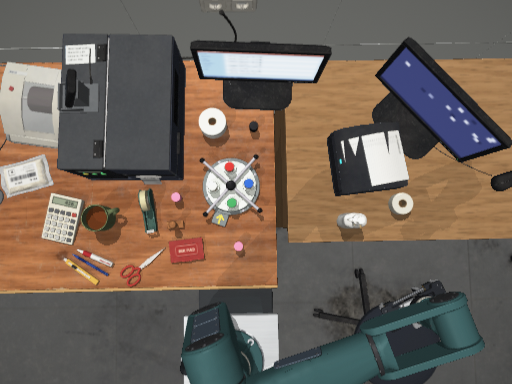

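View pics/s0.png

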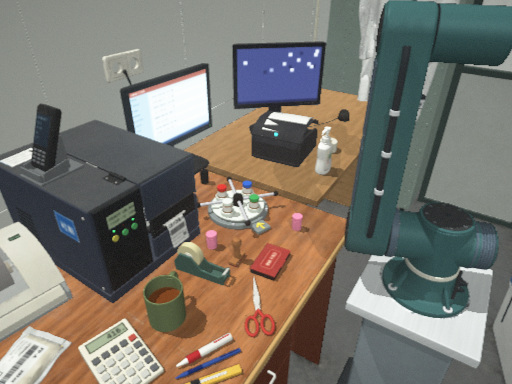

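The top view shows the carousel hub at about (231,185). The green cap is at (231,202), red at (229,166), blue at (248,183), white at about (213,187), and the arrow at (220,218). The pink and black look-alikes at (176,197), (238,246) and (254,127) stand off the carousel. I'll confirm this in an enlarged crop and work out the angles.

```bash
python3 - <<'E'
from h import *
a=cv2.imread('pics/t0.png');b=cv2.imread('pics/s0.png')
c1=cv2.resize(a[145:235,185:275],(400,400),interpolation=cv2.INTER_CUBIC)
c2=cv2.resize(b[165:245,195:275],(400,400),interpolation=cv2.INTER_CUBIC)
cv2.imwrite('pics/c.png',np.hstack([c1,c2]))
def cen(im,n,lo,hi,box,z):
    h=cv2.cvtColor(im,cv2.COLOR_BGR2HSV);m=cv2.inRange(h,lo,hi);k=np.zeros_like(m);x0,y0,x1,y1=box;k[y0:y1,x0:x1]=m[y0:y1,x0:x1]
    v,u=np.nonzero(k);return len(u),(u.mean().round(1),v.mean().round(1)),ray(n,u.mean(),v.mean(),z)
for im,n,box in((a,'top',(195,145,270,230)),(b,'side',(195,175,275,240))):
    P={}
    for nm,lo,hi,z in(('g',(40,90,50),(85,255,255),.076),('r',(0,150,80),(8,255,255),.076),('b',(100,120,60),(125,255,255),.072),('y',(20,110,110),(35,255,255),.012)):
        k,uv,p=cen(im,n,lo,hi,box,z);P[nm]=p;print(n,nm,k,uv,p.round(4))
    C=(P['g']+P['r'])/2;ang=lambda q:np.degrees(np.arctan2(*(q-C)[1::-1]))%360
    print(C.round(4),{k:(ang(q).round(1),np.linalg.norm((q-C)[:2]).round(3)) for k,q in P.items()})
C=np.array([.5865,-.009])
for t in(47.9,137.9,227.9,317.9):
    t=np.radians(t);X=np.r_[C+.128*np.array([np.cos(t),np.sin(t)]),.046];u,v=proj('top',X);print(t,X.round(3),(u-185)*400/90,(v-145)*400/90)
E
```

```text
top g 63 (np.float64(231.3), np.float64(202.5)) [ 0.527  -0.0121  0.076 ]
top r 58 (np.float64(229.0), np.float64(166.4)) [ 0.6459 -0.0063  0.076 ]
top b 63 (np.float64(248.2), np.float64(183.0)) [ 0.5902 -0.0686  0.072 ]
top y 31 (np.float64(219.7), np.float64(218.1)) [0.4782 0.0301 0.012 ]
[ 0.5865 -0.0092  0.076 ] {'g': (np.float64(182.8), np.float64(0.06)), 'r': (np.float64(2.8), np.float64(0.06)), 'b': (np.float64(273.6), np.float64(0.06)), 'y': (np.float64(160.1), np.float64(0.115))}
side g 60 (np.float64(253.8), np.float64(197.7)) [ 0.5219 -0.0031  0.076 ]
side r 70 (np.float64(221.4), np.float64(187.3)) [0.6412 0.0031 0.076 ]
side b 55 (np.float64(246.9), np.float64(183.8)) [ 0.5877 -0.0644  0.072 ]
side y 29 (np.float64(259.7), np.float64(223.1)) [0.4822 0.0248 0.012 ]
[0.5816 0.     0.076 ] {'g': (np.float64(183.0), np.float64(0.06)), 'r': (np.float64(3.0), np.float64(0.06)), 'b': (np.float64(275.4), np.float64(0.065)), 'y': (np.float64(166.0), np.float64(0.102))}
0.8360127117052838 [0.672 0.086 0.046] 74.22188731706835 68.09024796155502
2.4068090385001804 [0.492 0.077 0.046] 88.78574492642984 307.2804863415606
3.9776053652950774 [ 0.501 -0.104  0.046] 330.08064388600155 290.56324423256723
5.548401692089973 [ 0.681 -0.095  0.046] 313.0925090168029 52.13000247555379
```

View pics/c.png

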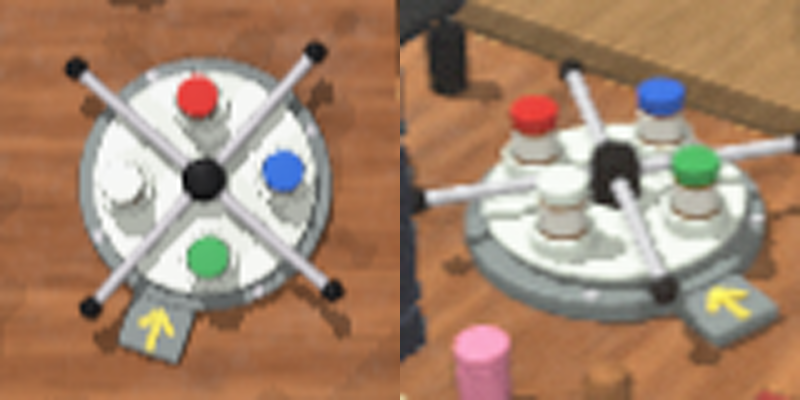

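The crop confirms it: only one green cap stands on the carousel, at 182.8°, and the arrow is at about 160.5°. So the carousel has to turn about −22°. I'll push the arm at 228° from its far side. First I'll work out the tool-frame shifts and check the height of the right-hand desk and its strip.

```bash
python3 - <<'E'
from h import *
for tp,sd in(((287,241),(325,203)),((277,241),(313,203)),((352,221),(325,150)),((254,127),(204,176))):
    A=[];B=[]
    for n,(u,v) in(('top',tp),('side',sd)):
        p0=ray(n,u,v,0);p1=ray(n,u,v,.3);d=(p1-p0)/np.linalg.norm(p1-p0);M=np.eye(3)-np.outer(d,d);A.append(M);B.append(M@p0)
    X=np.linalg.solve(sum(A),sum(B));print(tp,X.round(3),[np.round(np.array(proj(n,X))) for n in('top','side')])
o=robot.get_obs();yaw=o['ee_rot'][2]
P=[o['tool_pos'][:2],[.30,-.25],[.544,-.116]]
C=np.array([.5865,-.009])
def fr(v,y): return np.array([np.cos(y)*v[0]+np.sin(y)*v[1], np.sin(y)*v[0]-np.cos(y)*v[1]])
print(fr(np.subtract(P[1],P[0]),yaw),fr(np.subtract(P[2],P[1]),np.radians(37)))
E
```

```text
(287, 241) [ 0.381 -0.205 -0.008] [array([289., 245.]), array([320., 203.])]
(277, 241) [ 0.394 -0.165  0.01 ] [array([277., 242.]), array([312., 203.])]
(352, 221) [ 0.459 -0.403  0.088] [array([352., 221.]), array([325., 150.])]
(254, 127) [ 0.79  -0.092  0.022] [array([254., 127.]), array([204., 176.])]
[ 0.16777954 -0.19684278] [0.27551028 0.03982571]
```

The desks are level with each other, so the way is clear.

move_arm(
  motion=[0, 0, 0, 0.21, -0.246, 0, 0, 0, 0, 0, 0.21, -0.246, 0, 0, 0, 0, 0, 0.21, -0.246, 0, 0, 0, 0, 0, 0.21, -0.246, 0, 0, 0, 0, 0, 0.21, -0.246, 0, 0, 0, 0, 0, 0.21, -0.246, 0, 0, 0, 0, 0, 0.21, -0.246, 0, 0, 0, 0, 0, 0.21, -0.246, 0, 0, 0, 0, -0.137, 0, 0, 0, 0, 0, 0, -0.137, 0, 0, 0, 0, 0, 0, 0, 0, 0, 0, 0],
)

```text
time: 1.02
tool_pos: [0.3004, -0.2496, 0.1759]
ee_rot: [-3.141, 0.0, 0.65]
wrist_force: [-0.5, 0.1, 0.2]
width: 0.0238
finger_force: 0.0
```

move_arm(
  motion=[0, 0, 0, 0.276, 0.04, 0, 0, 0, 0, 0, 0.276, 0.04, 0, 0, 0, 0, 0, 0.276, 0.04, 0, 0, 0, 0, 0, 0.276, 0.04, 0, 0, 0, 0, 0, 0.276, 0.04, 0, 0, 0, 0, 0, 0.276, 0.04, 0, 0, 0, 0, 0, 0.276, 0.04, 0, 0, 0, 0, 0, 0.276, 0.04, 0, 0, 0, 0, 0, 0.276, 0.04, 0, 0, 0, 0, 0, 0.276, 0.04, 0, 0, 0, 0, 0, 0, 0, 0, 0, 0, 0, 0, 0, 0, 0, 0],
)

```text
time: 2.02
tool_pos: [0.545, -0.1157, 0.1749]
ee_rot: [-3.14, 0.002, 0.646]
wrist_force: [-0.1, 0.2, -1.0]
width: 0.0003
finger_force: 0.0
```

move_arm(
  motion=[0, 0, 0, 0, 0, 0.2, 0, 0, 0, 0, 0, 0, 0.2, 0, 0, 0, 0, 0, 0, 0.2, 0, 0, 0, 0, 0, 0, 0.2, 0, 0, 0, 0, 0, 0, 0.2, 0, 0, 0, 0, 0, 0, 0.2, 0, 0, 0, 0, 0, 0, 0.2, 0, 0, 0, 0, 0, 0, 0, 0, 0, 0, 0, 0, 0, 0, 0],
)

```text
time: 2.77
tool_pos: [0.5429, -0.1166, 0.0352]
ee_rot: [-3.139, 0.002, 0.645]
wrist_force: [0.9, -0.6, 0.3]
width: 0.0003
finger_force: 0.0
```

```bash
python3 - <<'E'
from h import *
b=snap('side','s1.png');a=snap('top','t1.png')
cv2.imwrite('pics/c1.png',np.hstack([cv2.resize(x,(400,400),interpolation=cv2.INTER_CUBIC)for x in(a[145:235,185:275,::-1],b[165:245,195:275,::-1])]))
# finger path: yaw held; target final point and tool-frame shift
p=robot.get_obs()['tool_pos'];print(p)
C=np.array([.5865,-.009])
def fr(v,y): return np.array([np.cos(y)*v[0]+np.sin(y)*v[1], np.sin(y)*v[0]-np.cos(y)*v[1]])
for th in(228,217,210,206):
    t=np.radians(th);q=C+.108*np.array([np.cos(t),np.sin(t)])+.0175*np.array([-np.sin(t),np.cos(t)])
    print(th,q,fr(q-p[:2],np.radians(37)))
E
```

```text
[ 0.54524414 -0.11690096  0.03776096]
228 [ 0.52723893 -0.10096943] [-0.00479177 -0.0235593 ]
217 [ 0.51077913 -0.08797214] [-0.01011519 -0.04384514]
210 [ 0.50171926 -0.07815544] [-0.01144289 -0.05713748]
206 [ 0.49710174 -0.07207298] [-0.01147008 -0.06477404]
```

View pics/c1.png

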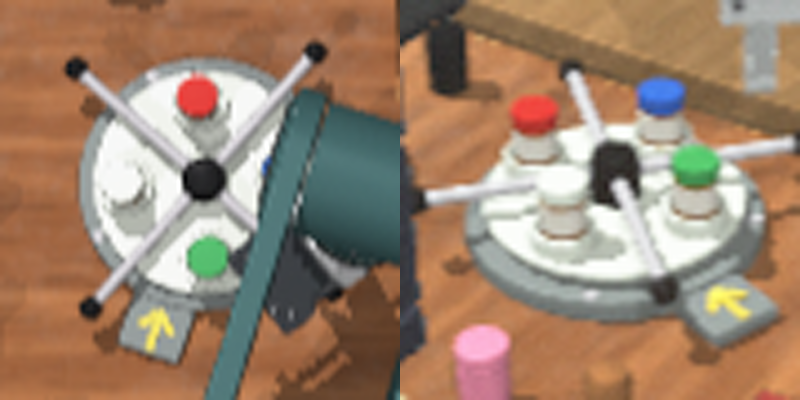

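```bash
python3 - <<'E'
from h import *
print(proj('side',np.array([.544,-.117,.037])),proj('side',np.array([.501,-.104,.046])))
E
```

```text
(np.float64(266.2499100109199), np.float64(189.41115936565134)) (np.float64(275.4985844312266), np.float64(192.7513265695527))
```

```bash
python3 - <<'E'
from h import *
b=cv2.imread('pics/s1.png');x=cv2.resize(b[160:205,245:290],(600,600),interpolation=cv2.INTER_NEAREST)
cv2.circle(x,(int((266.25-245+.5)*13.3),int((189.4-160+.5)*13.3)),4,(255,0,255),2);cv2.imwrite('pics/c2.png',x)
E
```

```text
(no output)
```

View pics/c2.png

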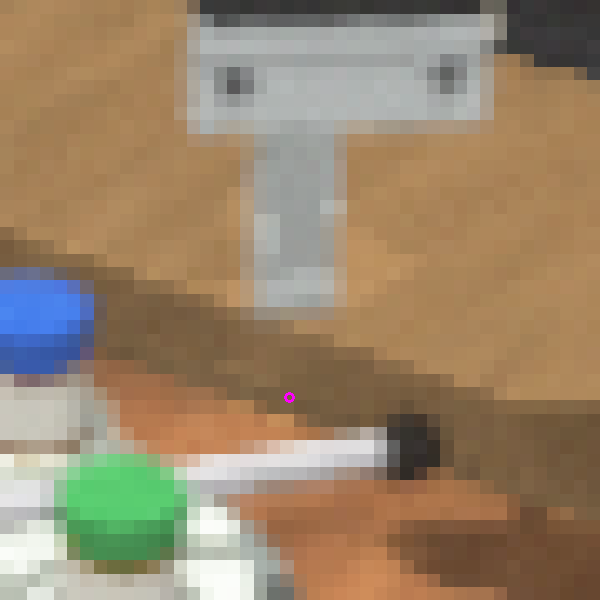

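The side view shows the fingertip at about (267,183), roughly 7 px above where the reported TCP projects. I'll take another picture and compare before pushing.

```bash
python3 - <<'E'
from h import *
b=snap('side','s2.png')
a=cv2.imread('pics/s1.png')[:,:,::-1]
d=np.abs(a.astype(int)-b).sum(2);print((d>60).sum())
for _ in range(3):
    o=robot.get_obs();print(o['time'],o['tool_pos'],o['joint_positions'])
x=b[160:200,260:274].astype(int);print((x.max(2)-x.min(2))[:,5:9].mean(1).astype(int).tolist())
for z in(.037,.046,.057,.067):print(z,proj('side',np.array([.544,-.117,z])))
E
```

```text
786
2.9167 [ 0.54571765 -0.11689741  0.03822886] [-3.12498219e-01  1.69639411e-01  1.55687066e+00 -1.65789948e-04
  1.41169487e+00  6.12480072e-01]
2.9167 [ 0.54571765 -0.11689741  0.03822886] [-3.12498219e-01  1.69639411e-01  1.55687066e+00 -1.65789948e-04
  1.41169487e+00  6.12480072e-01]
2.9167 [ 0.54571765 -0.11689741  0.03822886] [-3.12498219e-01  1.69639411e-01  1.55687066e+00 -1.65789948e-04
  1.41169487e+00  6.12480072e-01]
[1, 3, 3, 3, 4, 3, 5, 3, 4, 3, 3, 3, 4, 3, 3, 2, 3, 4, 3, 3, 3, 2, 19, 77, 78, 62, 57, 55, 56, 54, 51, 85, 104, 25, 2, 1, 53, 95, 89, 84]
0.037 (np.float64(266.2499100109199), np.float64(189.41115936565134))
0.046 (np.float64(266.3102558868616), np.float64(187.1667433729062))
0.057 (np.float64(266.3846317885437), np.float64(184.40051518240958))
0.067 (np.float64(266.4528453912836), np.float64(181.86347849973652))
```

```bash
python3 - <<'E'
from h import *
a=cv2.imread('pics/s1.png')[:,:,::-1];b=cv2.imread('pics/s2.png')[:,:,::-1]
d=np.abs(a.astype(int)-b).sum(2)>60;v,u=np.nonzero(d);print(np.percentile(u,[0,25,50,75,100]),np.percentile(v,[0,25,50,75,100]))
for im in(a,b):
    x=im[165:192,260:276].astype(int);m=(x.max(2)-x.min(2))<14;w=np.nonzero(m.any(1))[0];print([(165+r,np.nonzero(m[r])[0].min()+260,np.nonzero(m[r])[0].max()+260) for r in w])
for z in(.13,.15,.18,.2): print(z,ray('top',244,211,z).round(3))
for dz in (.063,):
  for yy in (-.117,-.13,-.15): print(proj('side',np.array([.544,yy,.037])),proj('side',np.array([.544-(yy+.117),yy,.037])))
E
```

```text
[244.   266.25 280.   372.   494.  ] [ 10.    70.   125.   146.75 355.  ]
[(np.int64(165), np.int64(260), np.int64(275)), (np.int64(166), np.int64(260), np.int64(275)), (np.int64(167), np.int64(260), np.int64(275)), (np.int64(168), np.int64(260), np.int64(275)), (np.int64(169), np.int64(260), np.int64(269)), (np.int64(170), np.int64(265), np.int64(269)), (np.int64(171), np.int64(265), np.int64(269)), (np.int64(172), np.int64(264), np.int64(269)), (np.int64(173), np.int64(264), np.int64(269)), (np.int64(174), np.int64(264), np.int64(269)), (np.int64(175), np.int64(264), np.int64(269)), (np.int64(176), np.int64(264), np.int64(269)), (np.int64(177), np.int64(264), np.int64(268)), (np.int64(178), np.int64(264), np.int64(269)), (np.int64(179), np.int64(264), np.int64(269)), (np.int64(180), np.int64(264), np.int64(269)), (np.int64(181), np.int64(265), np.int64(269)), (np.int64(182), np.int64(265), np.int64(269))]
[(np.int64(165), np.int64(260), np.int64(275)), (np.int64(166), np.int64(260), np.int64(275)), (np.int64(167), np.int64(260), np.int64(275)), (np.int64(168), np.int64(260), np.int
[... 415 characters left out ...]
, np.int64(268)), (np.int64(178), np.int64(264), np.int64(268)), (np.int64(179), np.int64(264), np.int64(268)), (np.int64(180), np.int64(264), np.int64(268)), (np.int64(181), np.int64(264), np.int64(268))]
0.13 [ 0.496 -0.053  0.13 ]
0.15 [ 0.496 -0.053  0.15 ]
0.18 [ 0.494 -0.053  0.18 ]
0.2 [ 0.494 -0.053  0.2  ]
(np.float64(266.2499100109199), np.float64(189.41115936565134)) (np.float64(266.2499100109199), np.float64(189.41115936565134))
(np.float64(268.2047409613957), np.float64(187.6723553398116)) (np.float64(264.9331561720737), np.float64(186.5627929818104))
(np.float64(271.15765609500914), np.float64(185.04576467679777)) (np.float64(262.96592797791374), np.float64(182.30733801955287))
```

The image puts the tip's xy where it was reported but its height nearer 0.06 m. Only bare desk lies below, so I'll lower it 15 mm and check again.

move_arm(
  motion=[0, 0, 0, 0, 0, 0.05, 0, 0, 0, 0, 0, 0, 0.05, 0, 0, 0, 0, 0, 0, 0.05, 0, 0, 0, 0, 0, 0, 0, 0, 0, 0, 0, 0, 0, 0, 0, 0, 0, 0, 0, 0, 0, 0],
)

```text
time: 3.42
tool_pos: [0.5447, -0.116, 0.021]
ee_rot: [-3.141, 0.0, 0.647]
wrist_force: [-0.1, 0.2, 0.6]
width: 0.0001
finger_force: 0.0
```

```bash
python3 - <<'E'
from h import *
b=snap('side','s3.png');o=robot.get_obs();print(o['time'],o['tool_pos'],o['wrist_force'],o['ee_rot'])
x=cv2.resize(b[150:210,235:295,::-1],(600,600),interpolation=cv2.INTER_NEAREST)
for X in([*o['tool_pos']],[.491,-.047,o['tool_pos'][2]+.097],[.597,-.187,o['tool_pos'][2]+.097]):
    u,v=proj('side',np.array(X));print(u,v);cv2.circle(x,(int((u-234.5)*10),int((v-149.5)*10)),4,(255,0,255),2)
cv2.imwrite('pics/c3.png',x)
E
```

```text
3.4667 [ 0.54484875 -0.11605067  0.02126948] [-0.28807365 -0.08216149  1.10649367] [ 3.14136691e+00 -4.91216538e-05  6.47057259e-01]
265.7884217292208 193.34856067469684
269.99012614824983 182.6421410923679
263.9894494576445 155.96527900797273
```

View pics/c3.png

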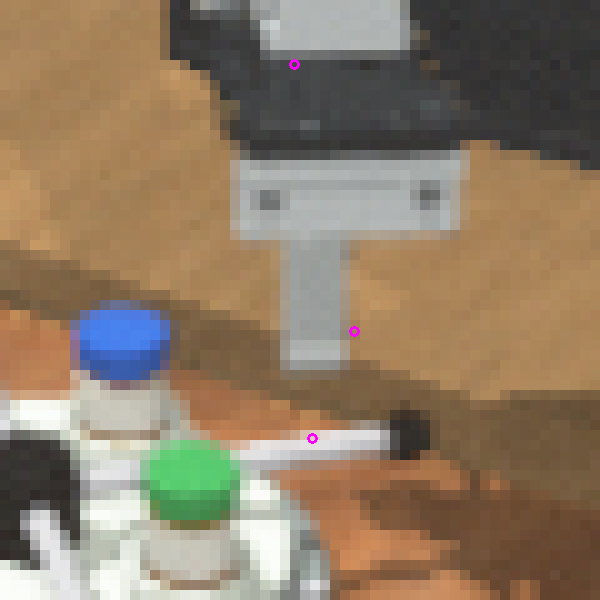

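The tip shows at (266.5,187). To suit either height reading I'll lower it a further 8 mm, then close in slowly until the first contact.

move_arm(
  motion=[0, 0, 0, 0, 0, 0.04, 0, 0, 0, 0, 0, 0, 0.04, 0, 0, 0, 0, -0.03, -0.07, 0, 0, 0, 0, 0, -0.02, -0.06, 0, 0, 0, 0, 0, -0.02, -0.05, 0, 0, 0, 0, 0, 0, -0.03, 0, 0, 0, 0, 0, 0, -0.03, 0, 0, 0, 0, 0, 0, -0.03, 0, 0, 0, 0, 0, 0, -0.03, 0, 0],
)

```text
time: 4.22
tool_pos: [0.5214, -0.0967, 0.0137]
ee_rot: [3.14, -0.0, 0.647]
wrist_force: [0.4, -0.3, 0.5]
width: 0.0006
finger_force: 0.7
```

```bash
cat >> h.py <<'E'
def look(f):
    b=snap('side',f+'s.png');a=snap('top',f+'t.png');o=robot.get_obs();print(o['time'],o['tool_pos'].round(4),np.round(o['wrist_force'],1))
    h=cv2.cvtColor(a,cv2.COLOR_RGB2HSV);C=np.array([.5865,-.009])
    for nm,lo,hi in(('g',(40,90,50),(85,255,255)),('r',(0,150,80),(8,255,255)),('b',(100,120,60),(125,255,255))):
        m=cv2.inRange(h,lo,hi)[145:230,195:270];v,u=np.nonzero(m)
        if len(u)>5:
            q=ray('top',u.mean()+195,v.mean()+145,.076)[:2]-C;print(nm,len(u),np.degrees(np.arctan2(q[1],q[0])).round(1)%360,np.linalg.norm(q).round(3))
    return a,b
E
python3 - <<'E'
from h import *
a,b=look('p1');x=cv2.resize(b[150:210,235:295,::-1],(500,500),interpolation=cv2.INTER_NEAREST);cv2.imwrite('pics/c4.png',x)
E
```

```text
4.3167 [ 0.5211 -0.0962  0.0136] [-0.9  0.5  1.2]
g 63 181.6 0.059
r 57 0.8 0.06
b 6 274.8 0.061
```

View pics/c4.png

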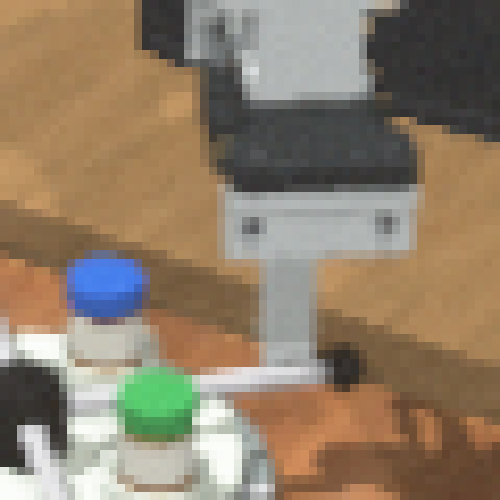

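Contact is made: the bar is moving, with the fingertip behind it and just inside the ball. I'll continue gently.

move_arm(
  motion=[0, 0, 0, -0.008, -0.03, 0, 0, 0, 0, 0, -0.008, -0.03, 0, 0, 0, 0, 0, -0.008, -0.03, 0, 0, 0, 0, 0, -0.006, -0.03, 0, 0, 0, 0, 0, -0.006, -0.03, 0, 0, 0, 0, 0, -0.006, -0.03, 0, 0, 0, 0, 0, -0.004, -0.03, 0, 0, 0, 0, 0, -0.004, -0.03, 0, 0, 0, 0, 0, -0.002, -0.03, 0, 0, 0, 0, 0, 0, 0, 0, 0],
)

```text
time: 5.15
tool_pos: [0.5, -0.0775, 0.0132]
ee_rot: [-3.141, 0.0, 0.647]
wrist_force: [1.4, 0.1, 1.9]
width: 0.0001
finger_force: 0.6
```

```bash
python3 -c "
from h import *
look('p2')"
```

```text
5.25 [ 0.5    -0.0777  0.013 ] [0.9 0.3 1.7]
g 60 165.6 0.06
r 61 346.5 0.06
b 36 262.1 0.06
```

move_arm(
  motion=[0, 0, 0, 0, -0.03, 0, 0, 0, 0, 0, 0, -0.03, 0, 0, 0, 0, 0, 0, -0.02, 0, 0, 0, 0, 0, 0, -0.015, 0, 0, 0, 0, 0, 0, 0, 0, 0],
)

```text
time: 5.67
tool_pos: [0.4945, -0.07, 0.013]
ee_rot: [-3.141, 0.0, 0.647]
wrist_force: [1.1, 0.6, 1.8]
width: 0.0005
finger_force: 0.4
```

```bash
python3 -c "
from h import *
look('p3')"
```

```text
5.7667 [ 0.4945 -0.0701  0.013 ] [-0.1  0.3  2.1]
g 55 159.2 0.06
r 60 341.1 0.06
b 45 255.1 0.06
```

Green now stands at about 160.2°, on the arrow's line. I'll back off along the same line, lift clear and check.

move_arm(
  motion=[0, 0, 0, 0, 0.05, 0, 0, 0, 0, 0, 0, 0.1, 0, 0, 0, 0, 0, 0, 0.15, 0, 0, 0, 0, 0, 0, 0, -0.3, 0, 0, 0, 0, 0, 0, -0.4, 0, 0, 0, 0, 0, 0, -0.4, 0, 0, 0, 0, -0.3, 0, -0.2, 0, 0, 0, 0, -0.4, 0, 0, 0, 0, 0, 0, -0.4, 0, 0, 0, 0, 0, 0, -0.4, 0, 0, 0, 0, 0, 0, -0.4, 0, 0, 0, 0, 0, 0, 0, 0, 0, 0],
)

```text
time: 6.77
tool_pos: [0.3568, -0.213, 0.1432]
ee_rot: [3.141, 0.004, 0.639]
wrist_force: [0.3, -0.3, 0.3]
width: 0.0006
finger_force: 0.0
```

```bash
python3 - <<'E'
from h import *
a,b=look('p4')
cv2.imwrite('pics/c5.png',np.hstack([cv2.resize(x,(400,400),interpolation=cv2.INTER_CUBIC)for x in(a[145:235,185:275,::-1],b[165:245,195:275,::-1])]))
E
```

```text
6.8667 [ 0.3607 -0.2101  0.1433] [ 0.3  0.9 -0.1]
g 64 160.9 0.06
r 60 341.1 0.06
b 65 251.4 0.059
```

View pics/c5.png

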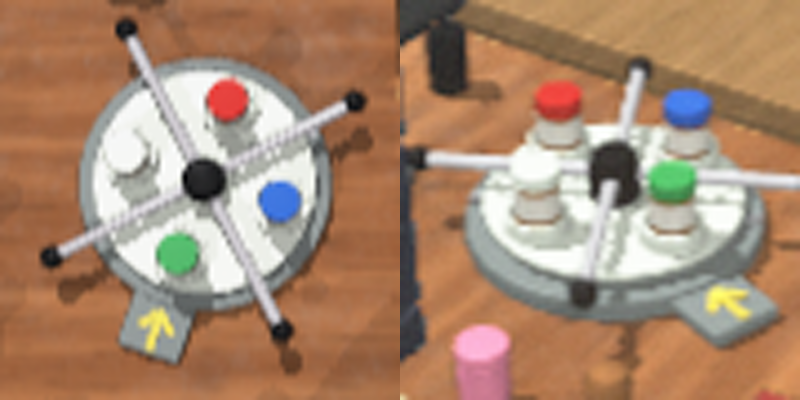

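The green cap at crop (178,254) lies on the line from the hub (203,180) through the arrow (155,328). All the vials are upright and the gripper is clear, so I'm handing the job in.

```bash
python3 -c "
from bench import robot
print(robot.close_job())"
```

```text
the job is handed in; nothing more can be done
None
```

The green-capped vial stands in front of the yellow arrow, measured at about 160.9° against 160.1° for the arrow. All four vials looked upright and the gripper was clear; the job is handed in, and no verdict came back.

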